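# Hold the gauge tweezers at their marked gap

## Task

Lift the hinged lid of the instrument case all the way back until it rests open on its stop, then take the sprung tweezers out of the case and squeeze them until the pointer meets the line on their index bar (12 mm between the tips), never pinching the tips together. Hold them steady at that gap, well clear of everything and about a hand's breadth above the case, for a couple of seconds and finish while still holding them so: do not put them down or let go. Leave the lid open and the other things where they are.

Things in the scene. Friction and masses are not known exactly. Their poses are not given: they have to be found in the camera images.
- case: grey instrument case fixed to the bench, 150 mm deep (its x) by 300 mm long (its y) by 65 mm high, walls 4 mm; origin at the centre of its underside, z up, +x towards the hinge side (away from the robot). Inside, a flat black foam bed whose top is 40 mm above the bench (25 mm below the rim) carries the tweezers; beyond a low divider at y = +88 mm stand two small brass weights, at most 20 mm high.
- lid_hinge (a point): middle of the lid's hinge line, on the case's far top edge (case x = +75 mm, 65 mm above the bench); the hinge line runs along the case's y
- lid_bar (a point): middle of the lid's steel lifting bar: a round bar 12 mm thick and 36 mm long along the case's y, on a 14 mm wide neck, 28 mm in front of the lid's front edge and 178 mm from the hinge; with the lid shut it is about 70 mm above the bench. Its two flat ends can be pinched from above, and the bar then turns between the pads like a pivot; with the lid upright the lid's edge is 28 mm below the bar.
- lid (a joint): lid angle in rad: 0 shut (as it starts), 1.8 open and resting on its stop, leaning back beyond upright. The lid is a 150 x 300 x 8 mm plate of about 0.25 kg; it falls shut by itself before upright (1.57) and falls gently open onto the stop from about 1.65 on.
- tweezers: loose steel tweezers, about 190 mm long, 16 mm high and about 60 to 95 g, lying on the foam roughly along the case's y, tips towards the divider and weights. Origin at the underside (on the foam), midway between the two finger grips; +x towards the tips, which lie 75 mm ahead; +z up; they open along y. A dark 19 mm wide spring block joins the two leaves 90 mm behind the origin. The balance point is about 27 mm behind the origin.
- tweezers_grip (a point): midway between the two ribbed finger grips, 8 mm above the tweezers' underside. Each grip is 30 mm long (x), 16 mm high. The grips' outer faces are about 34 mm apart when free, and parallel and 24 mm apart at the mark; tip gap in mm = 12 + 1.83 x (distance of the outer faces - 24).
- tip_left (a point): inner face of the +y tip; both tips are 30 mm apart when free
- tip_right (a point): inner face of the -y tip; the distance from tip_left is the tip gap
- leaf_left (a joint): squeeze angle of each leaf in rad (the two move together): 0 free (30 mm gap), 0.055 at the mark (12 mm gap), 0.09 tips touching. Sprung: at the mark each grip is pressed with about 7 N, at touching tips 12 N. The mark is a black line on an aluminium index bar, carried by the -y leaf across the top, 35 mm ahead of the origin; at the right gap it is in line with the black pointer on the +y leaf.
- weight_a: brass weight in the case, 22 mm across, 20 mm high; leave it alone
- weight_b: brass weight in the case, 18 mm across, 17 mm high; leave it alone
- driver: black screwdriver lying beside the case; leave it alone
- socket: dark red-brown open socket shell, 90 mm across and 120 mm high, standing beside the case; origin at the centre of its underside; leave it alone
- cleaner: white bottle, 60 mm across, 160 mm high, standing beside the screwdriver; leave it alone

How it is judged:
On the way, in this order (a step that is already met when the one before it is completed fails the run):
1. the lid rests open on its stop (value of joint lid above 1.72 rad and velocity of joint lid below 0.1 rad/s), for 0.2 s.
2. the tweezers are held clear above the case at the marked gap for one second (height (world z) of tweezers_grip above 0.105 m and height (world z) of each of tip_left, tip_right above 0.085 m and contact force between tweezers and the fingers above 0.5 N and contact force between tweezers and case below 0.05 N and distance between tip_left and tip_right between 0.009 and 0.015 m), for 1 s.
At the end, for the whole second after the job is handed in: Lid open on its stop (over 1.72 rad); the fingers hold the tweezers still (under 30 mm/s), grips at least 105 mm and tips 85 mm above the bench (case rim 65 mm), clear of the case, tips 12 mm +- 3 mm apart and not moving, through the last second (all of step 2 and linear speed of tweezers below 0.03 m/s and velocity of joint leaf_left between -0.05 and 0.05 rad/s and value of joint lid above 1.72 rad); the arm keeps its last pose, push and grip.
It fails at once if the tweezers' tips are pinched together (gap under 3 mm) (distance between tip_left and tip_right below 0.003 m).
It fails at once if a bystander is moved by more than 30 mm (distance of any of weight_a, weight_b, driver, socket, cleaner from where it was at the start of the episode above 0.03 m).
It also fails if it takes over 58 s, if anything falls off the work surface, if the arm or the gripper's body presses on something with over 40 N, if the wrist force passes 120 N, or if a joint passes its speed limit or range.

## Robot

A 6-joint arm with a two-finger parallel gripper is mounted at the origin on the work surface. World frame = base frame: x ahead of the robot, y to its left, z up, the work surface at z = 0. Lengths are in m, angles in rad, forces in N, time in s.
With the tool pointing down it reaches from about 0.275 to 0.825 m from the base axis. Payload 4.9 kg.
Tool frame: the origin (TCP) lies on the centre line of the jaws, within the pads' length; the fingertips stand 8 mm ahead of it and the grasp point (between the pads) lies 11 mm behind it; y points along the fingers, x is the direction in which the jaws open and shut, and the axes are right-handed (so a half turn about y gives the same grasp; the last joint's range is limited). The gripper opens to 85 mm and grips with 20 to 120 N. Pads are 22 mm wide; open, the fingers measure 114 mm over their backs; the gripper's body (76 mm by 85 mm) begins 54 mm behind the grasp point. The pads swing forward as they close: fully open they stand 13 mm farther back than shut.
Start: joints at [-1.239, 0.326, -0.193, 1.052, 0, 1.437], TCP at [0.247, -0.491, 0.239] pointing down, gripper open.
Joint ranges: [-2.65, 2.65], [-0.97, 1.79], [-1.3, 1.35], [-1.93, 2.1], [-1.47, 1.37], [-3.14, 3.14]. Speed limits (rad/s): [2.57, 2.57, 3.14, 3.14, 3.14, 3.14].

## Interface

Orientations are given as a unit quaternion [w, x, y, z].
In Python, from rig import ctrl, grab_frame, look_for gives the robot as it stands.
- The arm moves only by the shell command python3 -m crank 'ROWS'. ROWS is JSON, a list that holds one entry, the list of rows, each a list of 7 numbers: the turn, a rotation vector about the tool's x, y, z in rad, then the shift along the tool's x, y, z in cm, then the opening, from -1 (shut) to 1 (fully open). A call has 1 to 8 rows; each row shifts and turns the commanded pose from where the row before left it, along the tool's axes as they then stand; what a row does not reach is not made up. A row lasts 1/8 s, in which the tool goes at most 62.5 mm and 10.7 degrees, less where a joint would pass 70% of its speed; a pose out of reach is approached as far as the arm can. A call is refused whole if a number of a shift passes 6.25 or a number of a turn 0.188, either way. A call with a gripper value outside its range is refused whole. The fingers move at their own pace and stop on an object; the grip force is fixed at half the most. Time passes only in rows, so rows that do not move let the fingers close. It gives the time, the measured TCP pose, the force and the opening at its end, in the units of the state.
- ctrl.sense(): the state, without advancing time (a new reading comes with each control period).
- grab_frame(name): name is "scene" or "side" or "wrist"; returns a dict with "color" (384x512x3 uint8, blue, green, red), "mtx" (3x3 intrinsics, pixels), "dist_coeffs" ([k1, k2, p1, p2, k3] as OpenCV has them; the pictures are not rectified), "position" and "attitude" of the camera in the world; the wrist camera has in their place "T_tool_cam" (4x4, takes a point from camera to tool coordinates, whose origin is the TCP and whose axes are the tool frame's). Camera axes: x right, y down, z forward; pixel columns grow to the right and rows downward; lengths in m; the calibration is good to about 2 mm. A picture is of the moment at which its call begins: read the wrist's pose just before it. There is no depth.
- ctrl.finish_job(): hands the job in, once; it reports no verdict.
Trained networks look in the newest picture that a camera, given by its name, has taken for a name from the list of things; names that differ only in an ending like _2 or _b are one class to them, and where a whole thing is asked for, a point or a joint stands for the part that bears it (a point fixed in the world has none). Each returns a list of dicts, best first, with "p" (0 to 1); they miss things now and then, are a little off and sometimes report something else, mostly with a low value. They report only what shows in the picture. A call takes as long as a camera call.
- look_for(thing, camera): "centre" ([x, y, z] in m, in world coordinates, good to about 4 mm: the middle of the surface that is visible of it).
The state is a dict: "time_s": time; "joint_pos": joint angles; "qd": joint speeds; "joint_efforts": joint torques, N m; "tcp_pos": TCP position; "eef_rot": TCP orientation; "wrist_force": force on the tool from outside, world axes, zero at the start; "torque": the same for the moment, N m; "opening": finger opening in m.
Only numpy, scipy, OpenCV 4.12 (cv2) and the standard library are available. Lean on these libraries where they do the work, as an engineer would, in place of code of your own. Each camera call takes 0.05 s, during which the arm holds its last target.

## Working session

There is one attempt and no reset: what is moved stays moved. The work goes in short steps, Python scripts to look and compute and a shell command to move; the robot and the scene stay as the last step left them, time stands still between calls to the robot, and variables do not carry over. Pictures are saved under pics/ and viewed, and the job is handed in when it is done.

```bash
ls; mkdir -p pics; python3 - <<'E'
from rig import ctrl, grab_frame, look_for
import cv2,numpy as np
np.set_printoptions(precision=4,suppress=True)
s=ctrl.sense(); print(s)
for c in ["scene","side","wrist"]:
    f=grab_frame(c); cv2.imwrite(f"pics/a_{c}.png",f["color"])
    print(c,f["mtx"].tolist() if hasattr(f["mtx"],'tolist') else f["mtx"],f["dist_coeffs"],f.get("position"),f.get("attitude"),f.get("T_tool_cam"))
    for t in ["case","lid_bar","lid_hinge","tweezers","tweezers_grip","socket","driver","cleaner","weight_a","lid"]:
        try: r=look_for(t,c); print(t,[(np.round(d["centre"],4).tolist(),round(d["p"],2)) for d in r[:2]])
        except Exception as e: print(t,e)
E
```

```text
pics
{'time_s': 0.0, 'joint_pos': array([-1.2392,  0.3269, -0.1936,  1.052 ,  0.    ,  1.4366]), 'qd': array([ 0.0009,  0.    ,  0.0005, -0.0001, -0.001 ,  0.002 ]), 'joint_efforts': array([ -0.0001, -44.3395,  26.2443,   0.0153,  -0.0003,  -0.    ]), 'tcp_pos': array([ 0.2469, -0.4909,  0.2385]), 'eef_rot': array([ 0.6023, -0.6015,  0.3716, -0.3706]), 'wrist_force': array([ 0.0257, -0.1786, -0.3717]), 'torque': array([ 0.0244, -0.0206,  0.0081]), 'opening': 0.08520699072982357}
scene [[468.618708792753, 0.0, 253.70426066270528], [0.0, 468.618708792753, 191.6304370718542], [0.0, 0.0, 1.0]] [-0.1015  0.      0.      0.      0.    ] [1.425  0.1214 1.0823] [-0.2284  0.6248  0.7004 -0.2588] None
case [([0.4824, -0.1736, 0.0236], 0.71), ([0.571, 0.0327, 0.0714], 0.62)]
lid_bar [([0.5497, 0.04, 0.0755], 0.9)]
lid_hinge [([0.546, 0.0361, 0.0747], 0.84)]
tweezers []
tweezers_grip []
socket [([0.6037, 0.2715, 0.083], 0.94)]
driver [([0.48, -0.1734, 0.0249], 0.69)]
cleaner [([0.5507, 0.0372, 0.072], 0.57), ([0.5507, -0.2625, 0.0907], 0.56)]
weight_a [([0.5731, 0.0336, 0.0724], 0.73)]
lid [([0.
[... 363 characters left out ...]
], 0.96)]
tweezers [([0.5368, 0.0572, 0.0716], 0.16)]
tweezers_grip [([0.5374, 0.0583, 0.0738], 0.65)]
socket [([0.5854, 0.2929, 0.0873], 0.6)]
driver [([0.438, -0.1684, 0.0224], 0.68)]
cleaner [([0.5312, -0.254, 0.079], 0.91)]
weight_a []
lid [([0.5391, 0.0598, 0.0732], 0.81)]
wrist [[310.43742131602386, 0.0, 252.73203545698598], [0.0, 310.43742131602386, 192.28190822098614], [0.0, 0.0, 1.0]] [-0.0763  0.      0.      0.      0.    ] None None [[ 1.      0.001  -0.0001  0.0001]
 [ 0.0004 -0.3049  0.9524 -0.1349]
 [ 0.0009 -0.9524 -0.3049  0.0779]
 [ 0.      0.      0.      1.    ]]
case []
lid_bar []
lid_hinge []
tweezers []
tweezers_grip []
socket []
driver []
cleaner []
weight_a []
lid []
```

View pics/a_scene.png

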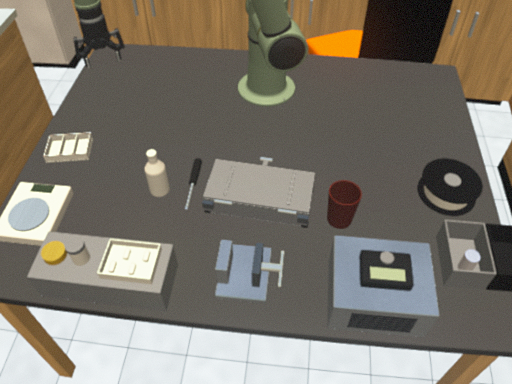

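View pics/a_side.png

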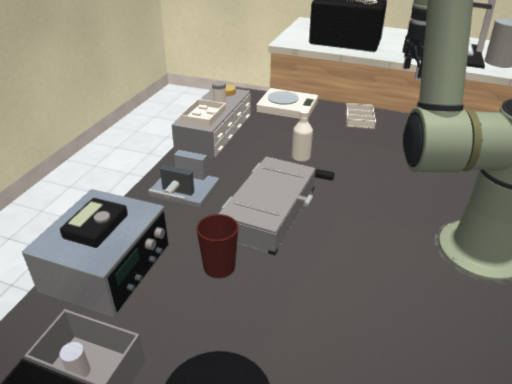

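View pics/a_wrist.png

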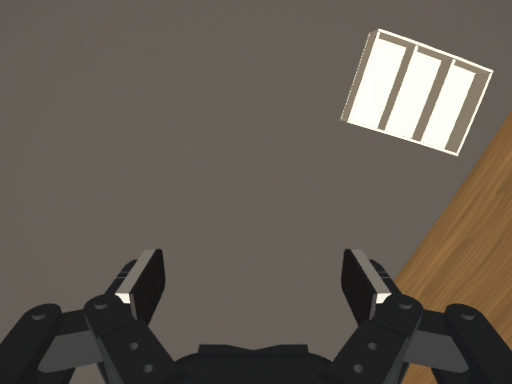

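```bash
python3 - <<'E'
import cv2
a=cv2.imread("pics/a_scene.png")[140:240,180:340]; cv2.imwrite("pics/z1.png",cv2.resize(a,None,fx=5,fy=5,interpolation=cv2.INTER_CUBIC))
a=cv2.imread("pics/a_side.png")[145:265,200:340]; cv2.imwrite("pics/z2.png",cv2.resize(a,None,fx=5,fy=5,interpolation=cv2.INTER_CUBIC))
E
```

```text
(no output)
```

View pics/z1.png

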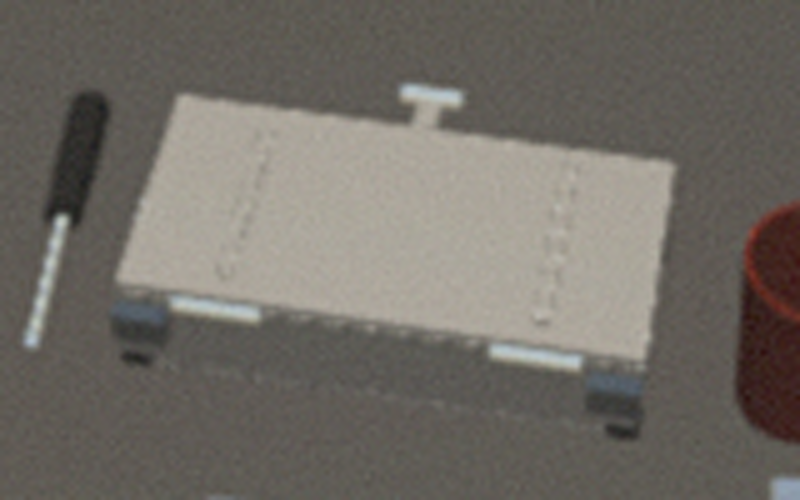

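View pics/z2.png

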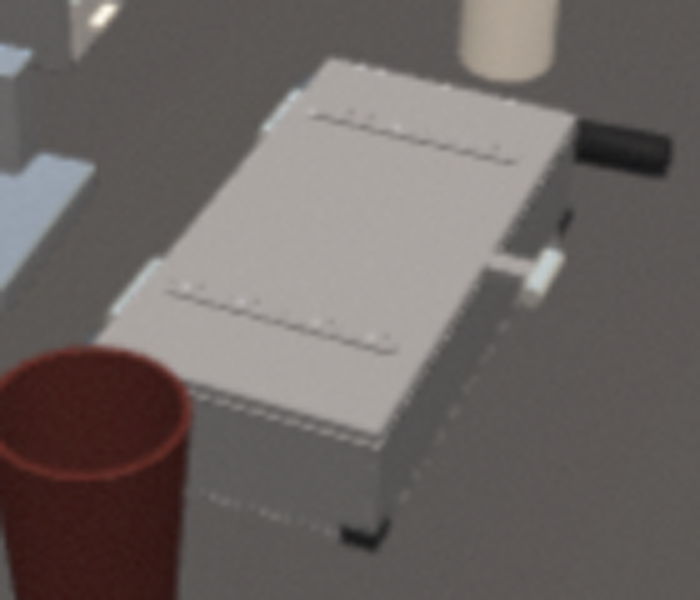

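```bash
cat > h.py <<'E'
import numpy as np,cv2
from scipy.spatial.transform import Rotation as R
np.set_printoptions(precision=4,suppress=True)
def rot(q): return R.from_quat([q[1],q[2],q[3],q[0]])
CAM={"scene":([[468.618708792753,0,253.70426066270528],[0,468.618708792753,191.6304370718542],[0,0,1]],[-0.1015,0,0,0,0],[1.425,0.1214,1.0823],[-0.2284,0.6248,0.7004,-0.2588]),
"side":([[453.9471317521033,0,262.1805729728976],[0,453.9471317521033,187.32480280742553],[0,0,1]],[-0.089,0,0,0,0],[0.2664,0.9527,0.7406],[0.0668,-0.1476,0.873,-0.46])}
KW=np.array([[310.43742131602386,0,252.73203545698598],[0,310.43742131602386,192.28190822098614],[0,0,1]]);DW=np.array([-0.0763,0,0,0,0])
TW=np.array([[1,.001,-.0001,.0001],[.0004,-.3049,.9524,-.1349],[.0009,-.9524,-.3049,.0779],[0,0,0,1]])
def cam(name,s=None):
    if name=="wrist":
        T=np.eye(4);T[:3,:3]=rot(s["eef_rot"]).as_matrix();T[:3,3]=s["tcp_pos"];T=T@TW
        return KW,DW,T[:3,3],T[:3,:3]
    K,D,p,q=CAM[name]; return np.array(K),np.array(D),np.array(p),rot(q).as_matrix()
def ray(c,uv):
    K,D,p,M=c; n=cv2.undistortPoints(np.array([[uv]],float),K,D)[0,0]
    d=M@np.array([n[0],n[1],1]); return p,d/np.linalg.norm(d)
def tri(*rs):
    A=0;b=0
    for p,d in rs: P=np.eye(3)-np.outer(d,d);A=A+P;b=b+P@p
    x=np.linalg.solve(A,b); return x,[round(1000*float(np.linalg.norm((np.eye(3)-np.outer(d,d))@(x-p))),1) for p,d in rs]
def onz(r,z): p,d=r; return p+d*(z-p[2])/d[2]
def proj(c,X):
    K,D,p,M=c; return cv2.projectPoints((np.array(X,float)-p)@M,np.zeros(3),np.zeros(3),K,D)[0][:,0]
E
python3 - <<'E'
from h import *
A=cam("scene");B=cam("side")
f=lambda u,v:((u+.5)/5-.5+180,(v+.5)/5-.5+140)
g=lambda u,v:((u+.5)/5-.5+200,(v+.5)/5-.5+145)
P={}
for n,a,b in [("near+y",(675,162),(378,433)),("near-y",(180,95),(577,117)),("far-y",(117,285),(332,60)),("bar",(432,96),(545,276)),("bar-y",(400,93),(555,256)),("bar+y",(464,98),(535,298))]:
    P[n],e=tri(ray(A,f(*a)),ray(B,g(*b)));print(n,P[n],e)
print("far+y z73",onz(ray(A,f(645,360)),.073))
v=P["near+y"]-P["near-y"];print(np.linalg.norm(v),np.degrees(np.arctan2(-v[0],v[1])))
from rig import ctrl
s=ctrl.sense();print(s["time_s"],rot(s["eef_rot"]).as_matrix())
E
```

```text
near+y [0.4788 0.1884 0.0739] [0.5, 0.5]
near-y [ 0.4557 -0.1098  0.0725] [0.3, 0.3]
far-y [ 0.6039 -0.1214  0.0708] [1.1, 1.1]
bar [0.4373 0.0408 0.0707] [0.2, 0.2]
bar-y [0.4366 0.0214 0.0703] [0.0, 0.0]
bar+y [0.4373 0.0603 0.0709] [0.1, 0.1]
far+y z73 [0.627  0.1765 0.073 ]
0.2990676006566982 -4.429930033939698
1.65 [[ 0.4491 -0.      0.8935]
 [-0.8935 -0.      0.4491]
 [ 0.     -1.     -0.    ]]
```

```bash
python3 -m crank '[[[0,-0.186,0,0,0,0,1],[0,-0.186,0,0,0,0,1],[0,-0.186,0,0,0,0,1],[0,-0.186,0,0,0,0,1],[0,-0.186,0,0,0,0,1],[0,-0.186,0,0,0,0,1],[0,-0.186,0,0,0,0,1]]]'; python3 -m crank '[[[0,-0.186,0,0,0,0,1],[0,-0.186,0,0,0,0,1],[0,-0.186,0,0,0,0,1],[0,-0.186,0,0,0,0,1],[0,-0.186,0,0,0,0,1],[0,-0.186,0,0,0,0,1],[0,-0.186,0,0,0,0,1]]]'
cat > d.py <<'E'
# delta from measured to a target, in tool cm and turn
from h import *
import sys
from rig import ctrl
s=ctrl.sense();M=rot(s["eef_rot"]).as_matrix()
t=np.array(eval(sys.argv[1]))
print("t",s["time_s"],"tcp",s["tcp_pos"],"op",round(s["opening"],4),"F",s["wrist_force"],"shift cm",100*M.T@(t-s["tcp_pos"]))
if len(sys.argv)>2:
    x=np.array(eval(sys.argv[2]));x=x/np.linalg.norm(x);y=np.array([0,0,-1.]);z=np.cross(x,y)
    print("turn",R.from_matrix(M.T@np.c_[x,y,z]).as_rotvec())
E
python3 d.py '[.438,.041,.20]' '[.077,.997,0]'
```

```text
time_s: 2.52
tcp_pos: [0.247, -0.4914, 0.2393]
eef_rot: [-0.703, 0.703, 0.072, -0.072]
wrist_force: [-0.7, -0.1, -0.2]
opening: 0.0855
time_s: 3.4
tcp_pos: [0.2471, -0.4914, 0.2393]
eef_rot: [0.516, -0.516, -0.483, 0.483]
wrist_force: [-0.2, 0.6, 0.2]
opening: 0.0855
t 3.4 tcp [ 0.2471 -0.4914  0.2393] op 0.0855 F [-0.156   0.5504  0.1504] shift cm [ 54.3775   3.9278 -15.5634]
turn [-0.      0.0115  0.    ]
```

```bash
python3 -m crank '[[[0,0.0115,0,5.44,0,-1.56,1],[0,0,0,5.44,0,-1.56,1],[0,0,0,5.44,0,-1.56,1],[0,0,0,5.44,0,-1.56,1],[0,0,0,5.44,0,-1.56,1]]]'; python3 -m crank '[[[0,0,0,5.44,0,-1.56,1],[0,0,0,5.44,0,-1.56,1],[0,0,0,5.44,0,-1.56,1],[0,0,0,5.44,0,-1.56,1],[0,0,0,5.44,0,-1.56,1],[0,0,0,0,2,0,1],[0,0,0,0,2,0,1],[0,0,0,0,0,0,1]]]'
python3 d.py '[.438,.041,.06]' '[.077,.997,0]'
python3 - <<'E'
from h import *
from rig import *
s=ctrl.sense();f=grab_frame("wrist");cv2.imwrite("pics/b.png",f["color"])
for t in ["lid_bar"]:
    print(look_for(t,"wrist")[:2])
print(proj(cam("wrist",s),[[.438,.041,.0707]]))
E
```

```text
time_s: 4.03
tcp_pos: [0.3473, -0.2251, 0.2395]
eef_rot: [-0.52, 0.521, 0.479, -0.478]
wrist_force: [1.5, -0.0, 0.2]
opening: 0.0855
time_s: 5.03
tcp_pos: [0.446, 0.0383, 0.1982]
eef_rot: [0.521, -0.52, -0.478, 0.48]
wrist_force: [-0.5, 0.7, 0.4]
opening: 0.0853
t 5.025 tcp [0.446  0.0383 0.1982] op 0.0853 F [-0.534   0.7243  0.374 ] shift cm [ 0.2051 13.8254  0.7814]
turn [-0.0029 -0.0057 -0.    ]
[{'centre': [0.5132, 0.036, 0.0673], 'p': 0.77}]
[[255.0123 177.0675]]
```

View pics/b.png

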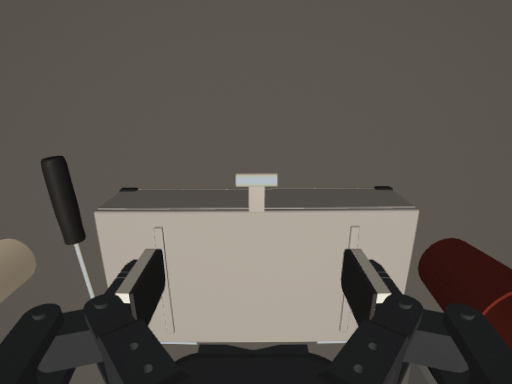

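```bash
python3 - <<'E'
from h import *
from rig import *
s=ctrl.sense();c=cam("wrist",s)
print(onz(ray(c,(256.5,180)),.0717), onz(ray(c,(236,180)),.0717),onz(ray(c,(277,180)),.0717), onz(ray(c,(103,209)),.073),onz(ray(c,(410,208)),.073))
E
```

```text
[0.4426 0.0416 0.0717] [0.4411 0.0237 0.0717] [0.444  0.0596 0.0717] [ 0.4579 -0.1009  0.073 ] [0.4802 0.1801 0.073 ]
```

```bash
python3 -m crank '[[[0,-0.006,0,0.25,4,0.66,1],[0,0,0,0,5,0,1],[0,0,0,0,4,0,0.2],[0,0,0,0,1,0,0],[0,0,0,0,0,0,-0.1]]]'
python3 - <<'E'
from h import *
from rig import *
s=ctrl.sense();f=grab_frame("side");cv2.imwrite("pics/c.png",cv2.resize(f["color"][120:300,180:400],None,fx=3.4,fy=3.3))
E
python3 d.py '[.4395,.0415,.060]' '[.077,.997,0]'
```

```text
time_s: 5.75
tcp_pos: [0.4414, 0.0408, 0.0599]
eef_rot: [-0.519, 0.519, 0.48, -0.48]
wrist_force: [0.5, 0.1, 0.6]
opening: 0.038
t 5.8 tcp [0.442  0.0408 0.0605] op 0.0387 F [ 0.5014  0.278  -0.0907] shift cm [0.0544 0.0545 0.2564]
turn [ 0.0018 -0.0006  0.    ]
```

View pics/c.png

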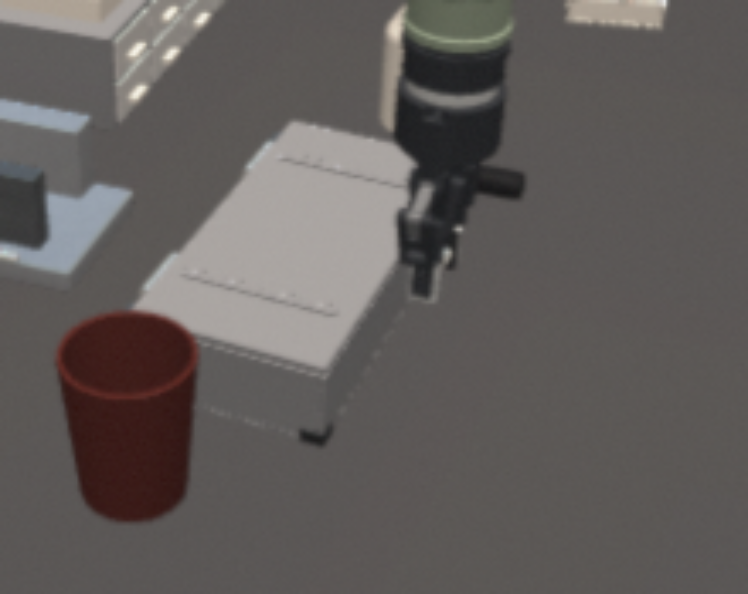

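```bash
python3 -m crank '[[[0,0,0,0.05,0,0.1,-0.3],[0,0,0,0,0,0,-0.4],[0,0,0,0,0,0,-0.4]]]'; python3 -m crank '[[[0,0,0,0,-0.8,0,-0.4],[0,0,0,0,-0.8,0,-0.4],[0,0,0,0,0,0,-0.4]]]'; python3 d.py '[.4395,.0415,.060]'
```

```text
time_s: 6.18
tcp_pos: [0.4422, 0.0416, 0.061]
eef_rot: [-0.518, 0.52, 0.482, -0.479]
wrist_force: [1.7, 1.5, 8.2]
opening: 0.0342
time_s: 6.55
tcp_pos: [0.4432, 0.0415, 0.077]
eef_rot: [-0.517, 0.521, 0.482, -0.479]
wrist_force: [6.4, 0.8, -4.2]
opening: 0.0341
t 6.55 tcp [0.4432 0.0415 0.077 ] op 0.0341 F [ 6.3794  0.7684 -4.1556] shift cm [-0.0275  1.696   0.3817]
```

```bash
python3 - <<'E'
from h import *
a=np.linspace(.122,.032+1.76,17)
for i in range(16): print(round(a[i+1],3),"y %.2f z %.2f"%(-17.8*(np.sin(a[i+1])-np.sin(a[i])),-17.8*(np.cos(a[i])-np.cos(a[i+1]))))
E
```

```text
0.226 y -1.83 z -0.32
0.331 y -1.79 z -0.51
0.435 y -1.72 z -0.69
0.54 y -1.64 z -0.87
0.644 y -1.54 z -1.04
0.748 y -1.43 z -1.19
0.853 y -1.29 z -1.33
0.957 y -1.15 z -1.46
1.061 y -0.99 z -1.57
1.166 y -0.82 z -1.67
1.27 y -0.64 z -1.74
1.374 y -0.46 z -1.80
1.479 y -0.27 z -1.84
1.583 y -0.07 z -1.86
1.688 y 0.12 z -1.85
1.792 y 0.31 z -1.83
```

```bash
python3 -m crank '[[[0,0,0,0,-1.83,-0.4,-0.4],[0,0,0,0,-1.79,-0.51,-0.4],[0,0,0,0,-1.72,-0.69,-0.4],[0,0,0,0,-1.64,-0.87,-0.4]]]'; python3 d.py '[.4395,.0415,.060]'
```

```text
time_s: 7.05
tcp_pos: [0.4651, 0.0398, 0.1459]
eef_rot: [-0.519, 0.519, 0.481, -0.48]
wrist_force: [5.7, 1.5, -6.6]
opening: 0.0342
t 7.05 tcp [0.4651 0.0398 0.1459] op 0.0342 F [ 5.7256  1.4547 -6.6088] shift cm [-0.0322  8.5877  2.5765]
```

```bash
python3 -m crank '[[[0,0,0,0,-1.54,-1.04,-0.4],[0,0,0,0,-1.43,-1.19,-0.4],[0,0,0,0,-1.29,-1.33,-0.4],[0,0,0,0,-1.15,-1.46,-0.4]]]'; python3 - <<'E'
from h import *
from rig import *
s=ctrl.sense();f=grab_frame("side");cv2.imwrite("pics/d.png",cv2.resize(f["color"][20:300,100:400],None,fx=2,fy=2))
E
python3 d.py '[.4395,.0415,.060]'
```

```text
time_s: 7.55
tcp_pos: [0.5126, 0.0362, 0.199]
eef_rot: [0.52, -0.518, -0.479, 0.481]
wrist_force: [0.1, 1.0, -5.3]
opening: 0.0342
t 7.6 tcp [0.5151 0.0359 0.2007] op 0.0343 F [-4.0174  1.817   4.5242] shift cm [-0.0348 14.0746  7.5683]
```

View pics/d.png

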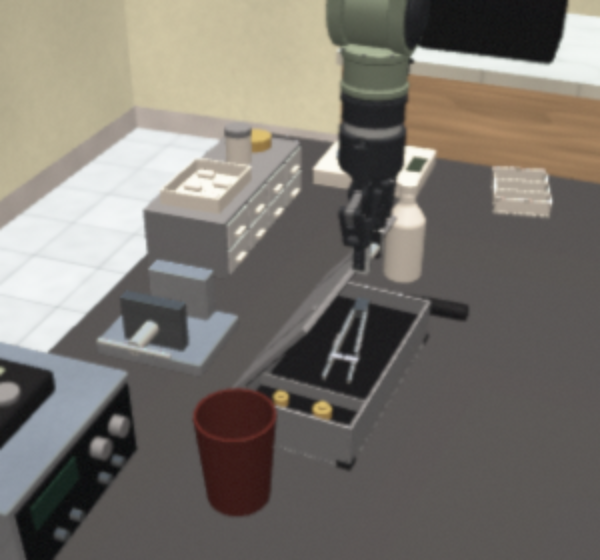

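Lid follows the gripper at roughly 55°. The tweezers and two weights are visible in the case. Continuing the arc.

```bash
python3 -m crank '[[[0,0,0,0,-0.99,-1.57,-0.4],[0,0,0,0,-0.82,-1.67,-0.4],[0,0,0,0,-0.64,-1.74,-0.4],[0,0,0,0,-0.46,-1.8,-0.4]]]';  python3 -m crank '[[[0,0,0,0,-0.27,-1.84,-0.4],[0,0,0,0,-0.07,-1.86,-0.4],[0,0,0,0,0.12,-1.85,-0.4],[0,0,0,0,0.31,-1.83,-0.4],[0,0,0,0,0,0,-0.4]]]'
python3 d.py '[.4395,.0415,.060]'
```

```text
time_s: 8.1
tcp_pos: [0.5806, 0.0309, 0.2288]
eef_rot: [0.52, -0.518, -0.48, 0.481]
wrist_force: [-3.2, 1.9, 5.0]
opening: 0.0339
time_s: 8.72
tcp_pos: [0.657, 0.025, 0.2288]
eef_rot: [-0.518, 0.52, 0.481, -0.48]
wrist_force: [-0.7, 1.5, 7.0]
opening: 0.0336
t 8.725 tcp [0.657  0.025  0.2288] op 0.0336 F [-0.6561  1.5133  7.0267] shift cm [-0.0419 16.8173 21.8621]
```

```bash
python3 -m crank '[[[0,0,0,0,0,0,0.1],[0,0,0,0,0,0,0.2],[0,0,0,0,-1.5,0,0.2],[0,0,0,0,-3,0,0.2],[0,0,0,0,-3,3,0.2],[0,0,0,0,0,5,0.2],[0,0,0,0,0,5,0.2],[0,0,0,0,0,5,0.2]]]'
python3 - <<'E'
from h import *
from rig import *
s=ctrl.sense();print(s["tcp_pos"])
f=grab_frame("side");cv2.imwrite("pics/e.png",cv2.resize(f["color"][20:300,100:400],None,fx=2,fy=2))
f=grab_frame("scene");cv2.imwrite("pics/e1.png",f["color"]);
f=grab_frame("wrist");cv2.imwrite("pics/e2.png",f["color"]); print(look_for("tweezers_grip","wrist")[:2])
E
```

```text
time_s: 9.72
tcp_pos: [0.4748, 0.0387, 0.3035]
eef_rot: [-0.519, 0.519, 0.481, -0.48]
wrist_force: [-0.0, -0.4, 0.8]
opening: 0.0515
[0.4748 0.0387 0.3035]
[{'centre': [0.5458, -0.0035, 0.0559], 'p': 0.92}, {'centre': [0.5243, 0.1473, 0.0544], 'p': 0.29}]
```

View pics/e.png

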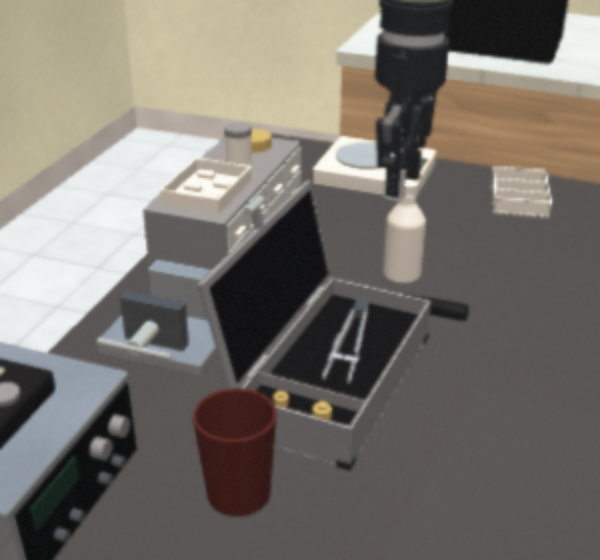

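View pics/e1.png

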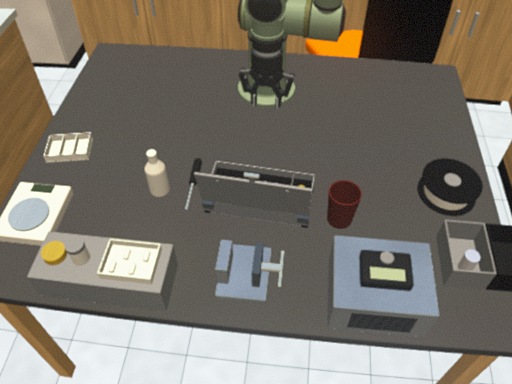

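View pics/e2.png

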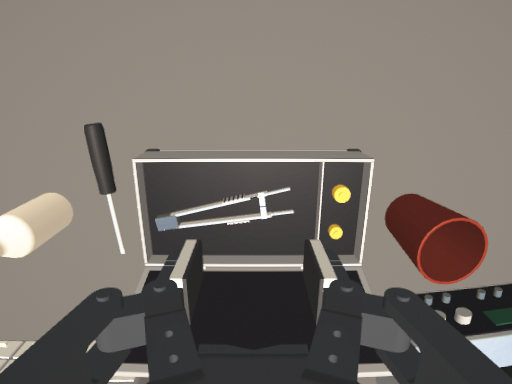

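```bash
python3 - <<'E'
import cv2
a=cv2.imread("pics/e2.png")[160:260,140:310]; cv2.imwrite("pics/z3.png",cv2.resize(a,None,fx=4.7,fy=4.7,interpolation=cv2.INTER_CUBIC))
E
```

```text
(no output)
```

View pics/z3.png

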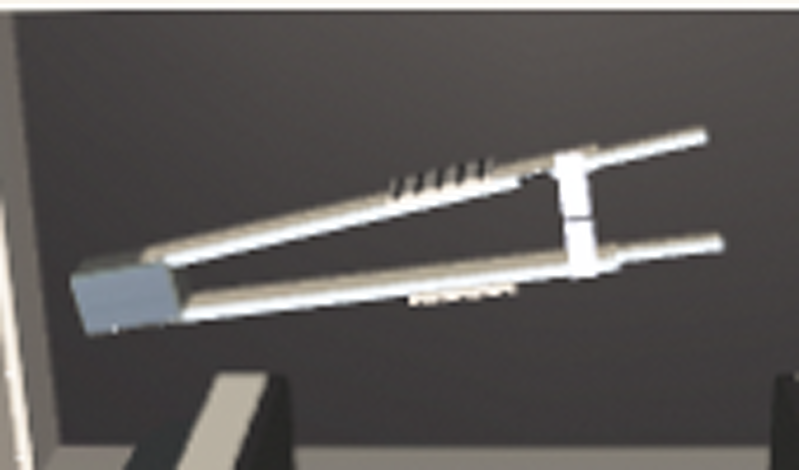

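```bash
python3 - <<'E'
from h import *
from rig import *
s=ctrl.sense();c=cam("wrist",s)
f=lambda u,v:((u+.5)/4.7-.5+140,(v+.5)/4.7-.5+160)
P={}
for n,p in dict(block=(128,298),tip=(713,183),bar=(575,215),gu=(441,180),gl=(462,293)).items(): P[n]=onz(ray(c,f(*p)),.056);print(n,P[n])
d=P["tip"]-P["block"];print(np.linalg.norm(d),d/np.linalg.norm(d)); u=d/np.linalg.norm(d)
print(P["block"]+.09*u,P["tip"]-.075*u,P["bar"]-.035*u,(P["gu"]+P["gl"])/2, np.linalg.norm(P["gu"]-P["gl"]))
E
```

```text
block [ 0.556  -0.0834  0.056 ]
tip [0.5338 0.0848 0.056 ]
bar [0.5404 0.046  0.056 ]
gu [0.5272 0.0096 0.056 ]
gl [0.5615 0.0123 0.056 ]
0.16971267857605019 [-0.1307  0.9914  0.    ]
[0.5443 0.0058 0.056 ] [0.5437 0.0105 0.056 ] [0.5449 0.0113 0.056 ] [0.5444 0.011  0.056 ] 0.03441174590816441
```

```bash
python3 -m crank '[[[0,0.1704,0,0,0,0,0.1],[0,0.1704,0,0,0,0,0.1],[0,0.1704,0,0,0,0,0.1],[0,0.1704,0,0,0,0,0.1],[0,0.1704,0,0,0,0,0.1],[0,0.1704,0,0,0,0,0.1],[0,0.1704,0,0,0,0,0.1],[0,0.1704,0,0,0,0,0.1]]]'; python3 d.py '[.5445,.008,.18]' '[.991,.131,0]'
```

```text
time_s: 10.92
tcp_pos: [0.4781, 0.0384, 0.3029]
eef_rot: [-0.706, 0.706, 0.044, -0.043]
wrist_force: [0.1, 0.5, 0.2]
opening: 0.0471
t 10.925 tcp [0.4781 0.0384 0.3029] op 0.0471 F [0.1213 0.5235 0.1704] shift cm [ 6.19   12.2988 -3.8383]
turn [ 0.0004 -0.007   0.0014]
```

```bash
python3 -m crank '[[[0,-0.007,0,2.06,4.1,-1.28,0.1],[0,0,0,2.06,4.1,-1.28,0.1],[0,0,0,2.06,4.1,-1.28,0.1],[0,0,0,0,0,0,0.1],[0,0,0,0,0,0,0.1]]]'
python3 - <<'E'
from h import *
from rig import *
s=ctrl.sense();print(s["tcp_pos"],s["eef_rot"],s["joint_pos"])
f=grab_frame("wrist");cv2.imwrite("pics/f.png",f["color"]); 
print(look_for("tweezers_grip","wrist")[:2])
print(look_for("tip_left","wrist")[:2],look_for("tip_right","wrist")[:2])
E
```

```text
time_s: 11.55
tcp_pos: [0.5434, 0.009, 0.1803]
eef_rot: [0.705, -0.705, -0.049, 0.048]
wrist_force: [-0.6, -0.2, 0.4]
opening: 0.0469
[0.5434 0.009  0.1803] [ 0.7055 -0.7054 -0.0487  0.0483] [-0.1194  0.3607 -0.3017  0.9078  0.0001  1.3142]
[{'centre': [0.5442, 0.0063, 0.0531], 'p': 0.82}, {'centre': [0.6408, 0.057, 0.1565], 'p': 0.71}]
[{'centre': [0.5258, 0.011, 0.0491], 'p': 0.9}] [{'centre': [0.5468, 0.0416, 0.055], 'p': 0.89}]
```

View pics/f.png

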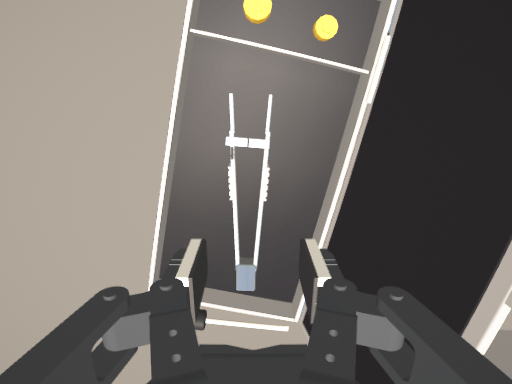

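```bash
python3 - <<'E'
import cv2
a=cv2.imread("pics/f.png")[85:295,200:300]; cv2.imwrite("pics/z4.png",cv2.resize(a,None,fx=2.8*1.4,fy=2.8,interpolation=cv2.INTER_CUBIC))
E
```

```text
(no output)
```

View pics/z4.png

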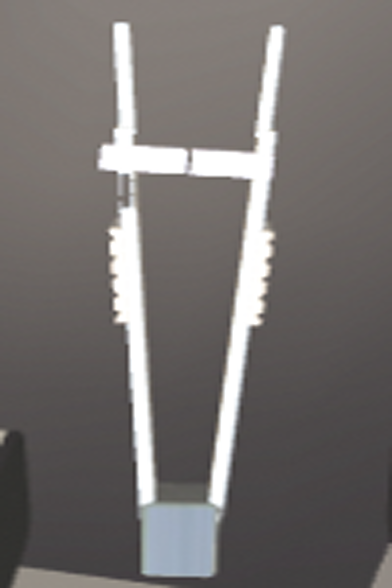

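```bash
python3 - <<'E'
from h import *
from rig import *
s=ctrl.sense();c=cam("wrist",s)
q=np.array([0.519,-0.519,-0.481,0.48]);q/=np.linalg.norm(q)
c0=cam("wrist",dict(eef_rot=q,tcp_pos=np.array([0.4748,0.0387,0.3035])))
f=lambda u,v:((u+.5)/4.7-.5+140,(v+.5)/4.7-.5+160)
g=lambda u,v:((u+.5)/3.92-.5+200,(v+.5)/2.8-.5+85)
P={}
for n,a,b in [("block",(128,298),(179,540)),("tipL",(705,130),(122,25)),("tipR",(722,238),(277,28)),("mark",(577,216),(189,162)),("gu",(441,180),(112,275)),("gl",(462,293),(268,278))]:
    print(n,tri(ray(c0,f(*a)),ray(c,g(*b))), onz(ray(c,g(*b)),.056)); P[n]=onz(ray(c,g(*b)),.056)
d=(P["tipL"]+P["tipR"])/2-P["block"];u=d/np.linalg.norm(d);print(np.linalg.norm(d),u)
print(P["block"]+.09*u,(P["tipL"]+P["tipR"])/2-.075*u,P["mark"]-.035*u,(P["gu"]+P["gl"])/2,np.linalg.norm(P["gu"]-P["gl"]))
E
python3 d.py '[.5442,.008,.052]' '[.991,.131,0]'
```

```text
block (array([ 0.5496, -0.0792,  0.064 ]), [1.3, 1.3]) [ 0.5494 -0.0832  0.056 ]
tipL (array([0.5157, 0.0836, 0.0577]), [0.4, 0.4]) [0.5155 0.084  0.056 ]
tipR (array([0.5471, 0.0871, 0.059 ]), [0.5, 0.5]) [0.5471 0.0875 0.056 ]
mark (array([0.5346, 0.0475, 0.066 ]), [0.8, 0.8]) [0.5344 0.0467 0.056 ]
gu (array([0.5226, 0.011 , 0.0629]), [0.5, 0.5]) [0.5221 0.0094 0.056 ]
gl (array([0.5566, 0.0139, 0.0613]), [0.9, 0.9]) [0.5566 0.0132 0.056 ]
0.16994428024016478 [-0.1063  0.9943  0.    ]
[0.5398 0.0063 0.056 ] [0.5393 0.0112 0.056 ] [0.5381 0.0119 0.056 ] [0.5394 0.0113 0.056 ] 0.03471386064100695
t 11.75 tcp [0.5433 0.0092 0.1812] op 0.0467 F [ 0.4746 -0.4196 -0.3301] shift cm [ 0.0335 12.9195 -0.123 ]
turn [0.0007 0.0063 0.0028]
```

```bash
python3 d.py '[.5408,.009,.085]' '[.994,.112,0]'; python3 -m crank '[[[0,0.02,0,-0.22,3.2,-0.1,0.1],[0,0,0,0,3.2,0,0.1],[0,0,0,0,3.2,0,0.1],[0,0,0,0,0,0,0.1],[0,0,0,0,0,0,0.1]]]'
python3 - <<'E'
from h import *
from rig import *
s=ctrl.sense();print(s["tcp_pos"],s["eef_rot"])
f=grab_frame("wrist");cv2.imwrite("pics/g.png",cv2.resize(f["color"],None,fx=1.5,fy=1.5)); 
c=cam("wrist",s);M=rot(s["eef_rot"]).as_matrix()
print(proj(c,[s["tcp_pos"],s["tcp_pos"]+M@[0,.008,0],s["tcp_pos"]+M@[0,.029,0]])*1.5)
E
```

```text
t 11.75 tcp [0.5433 0.0092 0.1812] op 0.0467 F [ 0.4746 -0.4196 -0.3301] shift cm [-0.2802  9.6185  0.0204]
turn [0.0007 0.0255 0.0028]
time_s: 12.38
tcp_pos: [0.5415, 0.0077, 0.085]
eef_rot: [-0.706, 0.706, 0.042, -0.041]
wrist_force: [0.2, 0.4, -0.4]
opening: 0.0468
[0.5415 0.0077 0.085 ] [-0.7058  0.706   0.0423 -0.0408]
[[378.744  389.1884]
 [378.7699 377.3766]
 [378.8277 351.0417]]
```

View pics/g.png

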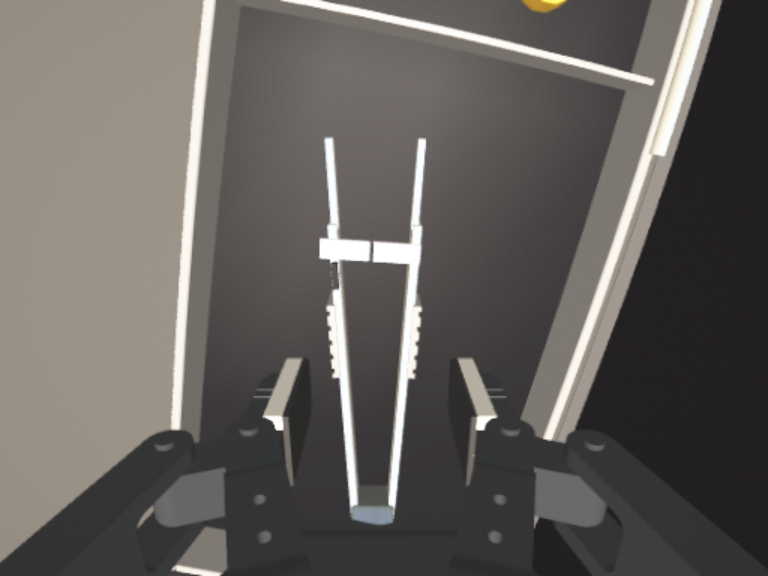

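```bash
python3 -m crank '[[[0,0.0,0,-0.18,1.7,0.1,0.1],[0,0,0,0,1.3,0,0.1],[0,0,0,0,0.5,0,0.1],[0,0,0,0,0,0,0.1]]]'
python3 -m crank '[[[0,0,0,0,0,0,-0.1],[0,0,0,0,0,0,-0.2],[0,0,0,0,0,0,-0.25],[0,0,0,0,0,0,-0.25]]]'
python3 - <<'E'
from h import *
from rig import *
s=ctrl.sense();print(s["tcp_pos"],s["eef_rot"],s["opening"],s["wrist_force"])
f=grab_frame("wrist");cv2.imwrite("pics/h.png",cv2.resize(f["color"],None,fx=1.5,fy=1.5)); 
E
```

```text
time_s: 12.92
tcp_pos: [0.5387, 0.0085, 0.0484]
eef_rot: [0.706, -0.706, -0.041, 0.042]
wrist_force: [0.0, -0.5, 0.2]
opening: 0.047
time_s: 13.42
tcp_pos: [0.5393, 0.0085, 0.0489]
eef_rot: [-0.706, 0.706, 0.042, -0.041]
wrist_force: [0.7, 0.6, 4.6]
opening: 0.0317
[0.5393 0.0085 0.0489] [-0.7059  0.7059  0.0419 -0.041 ] 0.031695884426358956 [0.7267 0.6049 4.5966]
```

View pics/h.png

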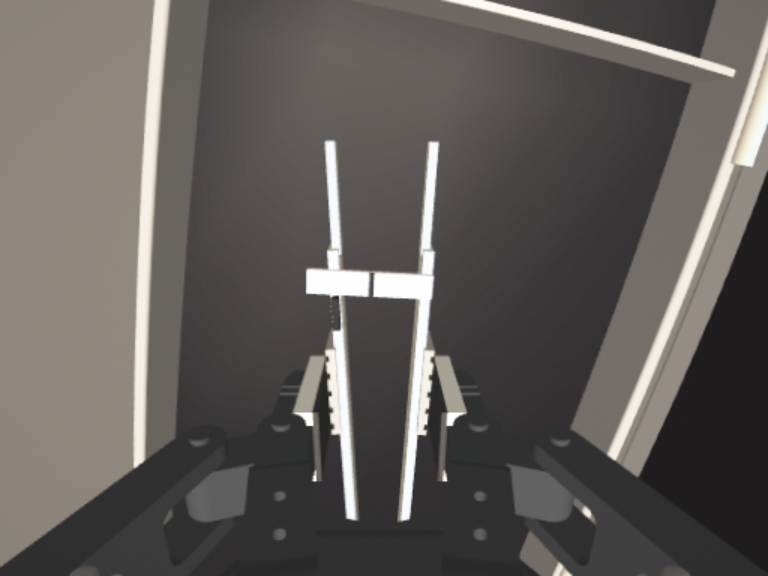

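```bash
python3 -m crank '[[[0,0,0,0,-0.2,0,-0.25],[0,0,0,0,0,0,-0.3],[0,0,0,0,0,0,-0.35],[0,0,0,0,0,0,-0.38],[0,0,0,0,0,0,-0.38]]]'
python3 - <<'E'
from h import *
from rig import *
s=ctrl.sense();print(s["tcp_pos"],s["eef_rot"],s["opening"],s["wrist_force"])
f=grab_frame("wrist");cv2.imwrite("pics/i.png",cv2.resize(f["color"][:300,150:400],None,fx=2,fy=2,interpolation=cv2.INTER_CUBIC)); 
E
```

```text
time_s: 14.1
tcp_pos: [0.5385, 0.0085, 0.0502]
eef_rot: [0.706, -0.706, -0.041, 0.042]
wrist_force: [-0.0, 0.1, -0.3]
opening: 0.0266
[0.5385 0.0085 0.0502] [ 0.7059 -0.7059 -0.0413  0.0415] 0.026603653885397757 [-0.0352  0.0783 -0.3497]
```

View pics/i.png

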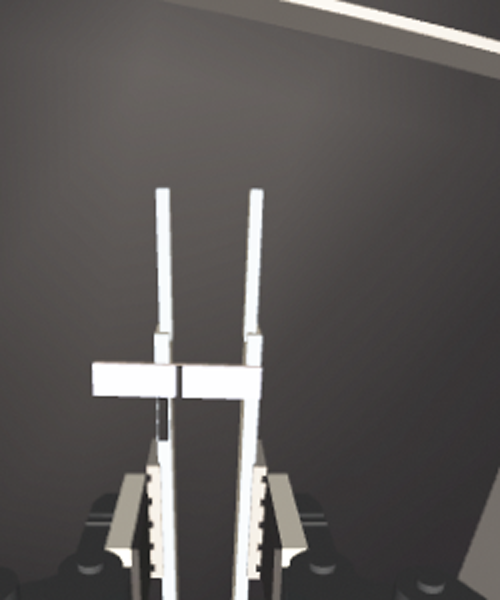

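```bash
python3 -m crank '[[[0,0,0,0,0,0,-0.4],[0,0,0,0,0,0,-0.43],[0,0,0,0,0,0,-0.43],[0,0,0,0,0,0,-0.43]]]'
python3 -m crank '[[[0,0,0,0,-0.5,0,-0.43],[0,0,0,0,-1,0,-0.43],[0,0,0,0,-1,0,-0.43],[0,0,0,0,-0.5,0,-0.43],[0,0,0,0,0,0,-0.43]]]'
python3 - <<'E'
from h import *
from rig import *
s=ctrl.sense();print(s["tcp_pos"],s["eef_rot"],s["opening"],s["wrist_force"])
f=grab_frame("wrist");cv2.imwrite("pics/j.png",cv2.resize(f["color"][:300,150:400],None,fx=2,fy=2,interpolation=cv2.INTER_CUBIC)); 
f=grab_frame("side");cv2.imwrite("pics/j2.png",cv2.resize(f["color"][120:280,180:340],None,fx=3.7,fy=3.7,interpolation=cv2.INTER_CUBIC)); 
E
```

```text
time_s: 14.65
tcp_pos: [0.5387, 0.0085, 0.0504]
eef_rot: [-0.706, 0.706, 0.041, -0.041]
wrist_force: [0.8, 0.1, -0.3]
opening: 0.0247
time_s: 15.28
tcp_pos: [0.5392, 0.0085, 0.0811]
eef_rot: [-0.706, 0.706, 0.042, -0.041]
wrist_force: [-0.1, 0.3, -0.7]
opening: 0.0246
[0.5392 0.0085 0.0811] [-0.7058  0.706   0.0419 -0.041 ] 0.024623351836114374 [-0.1144  0.3408 -0.7126]
```

View pics/j.png

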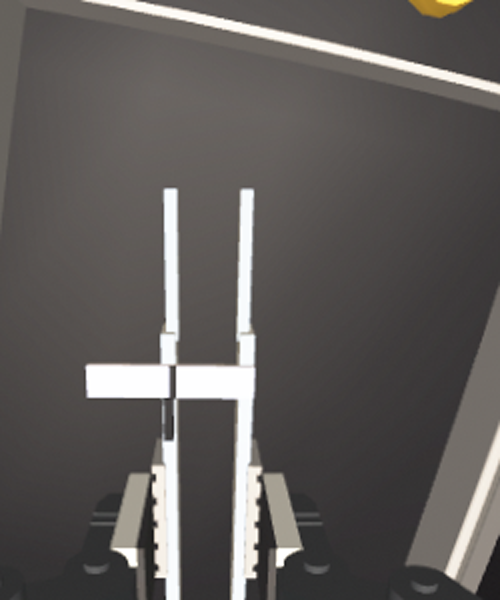

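View pics/j2.png

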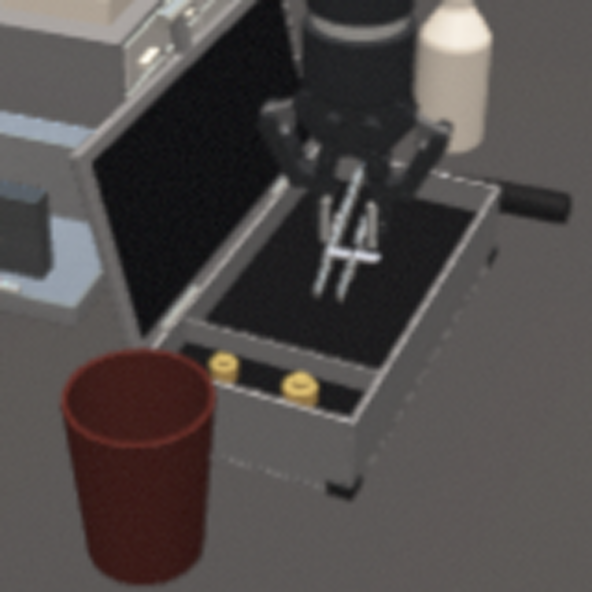

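```bash
python3 -m crank '[[[0,0,0,0,-1,0,-0.43],[0,0,0,0,-1.5,0,-0.44],[0,0,0,-0.5,-1.5,0,-0.445],[0,0,0,-0.8,-1.5,0,-0.445],[0,0,0,-0.8,-1.5,0,-0.445],[0,0,0,-0.4,-1,0,-0.445],[0,0,0,0,0,0,-0.445],[0,0,0,0,0,0,-0.445]]]'
python3 - <<'E'
from h import *
from rig import *
s=ctrl.sense();print(s["tcp_pos"],s["eef_rot"],s["opening"],s["wrist_force"])
f=grab_frame("wrist");cv2.imwrite("pics/k0.png",f["color"]);cv2.imwrite("pics/k.png",cv2.resize(f["color"][80:230,200:310],None,fx=5,fy=4,interpolation=cv2.INTER_CUBIC)); 
f=grab_frame("side");cv2.imwrite("pics/k2.png",cv2.resize(f["color"][90:250,180:340],None,fx=3.7,fy=3.7,interpolation=cv2.INTER_CUBIC)); 
E
```

```text
time_s: 16.38
tcp_pos: [0.5137, 0.0056, 0.1601]
eef_rot: [0.706, -0.706, -0.041, 0.042]
wrist_force: [0.1, -0.2, -0.8]
opening: 0.024
[0.5137 0.0056 0.1601] [ 0.7059 -0.7059 -0.0413  0.0415] 0.02399498903028559 [ 0.1339 -0.1675 -0.807 ]
```

View pics/k.png

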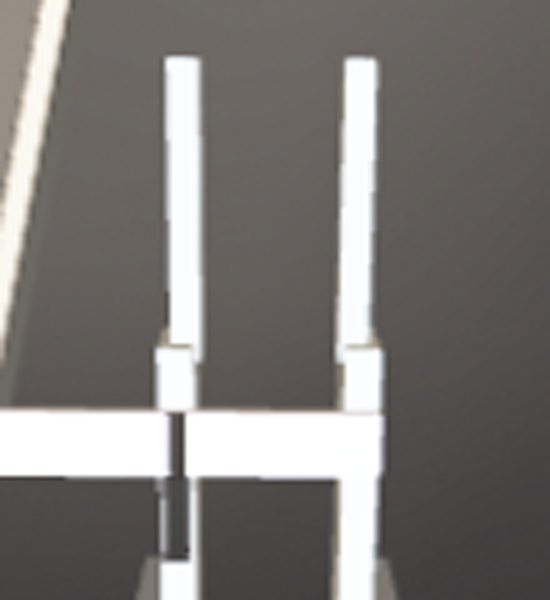

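View pics/k2.png

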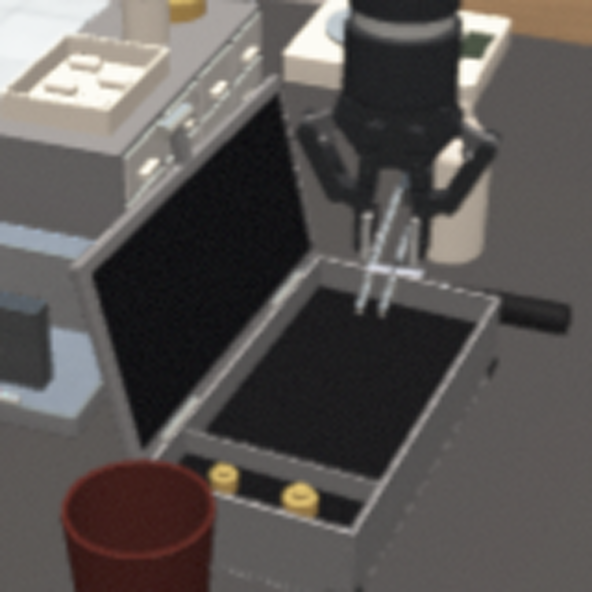

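```bash
for i in 1 2 ; do python3 -m crank '[[[0,0,0,0,0,0,-0.445],[0,0,0,0,0,0,-0.445],[0,0,0,0,0,0,-0.445],[0,0,0,0,0,0,-0.445],[0,0,0,0,0,0,-0.445],[0,0,0,0,0,0,-0.445],[0,0,0,0,0,0,-0.445],[0,0,0,0,0,0,-0.445]]]'; done
python3 - <<'E'
from h import *
from rig import *
s=ctrl.sense()
f=grab_frame("wrist");cv2.imwrite("pics/l.png",cv2.resize(f["color"][60:240,150:350],None,fx=3.5,fy=3.3,interpolation=cv2.INTER_CUBIC)); 
f=grab_frame("side");cv2.imwrite("pics/l2.png",cv2.resize(f["color"][90:250,180:340],None,fx=3.7,fy=3.7,interpolation=cv2.INTER_CUBIC)); 
s2=ctrl.sense();print(s["opening"],s2["opening"],s2["tcp_pos"],s2["wrist_force"],s2["time_s"])
E
```

```text
time_s: 17.48
tcp_pos: [0.5138, 0.0056, 0.1604]
eef_rot: [-0.706, 0.706, 0.041, -0.041]
wrist_force: [0.2, 0.4, -0.5]
opening: 0.024
time_s: 18.48
tcp_pos: [0.5138, 0.0055, 0.1604]
eef_rot: [-0.706, 0.706, 0.041, -0.041]
wrist_force: [0.3, -0.5, -1.2]
opening: 0.0236
0.023604138838626956 0.023907818599336886 [0.5139 0.0056 0.1604] [ 0.3851 -0.5737 -0.4296] 18.575
```

View pics/l.png

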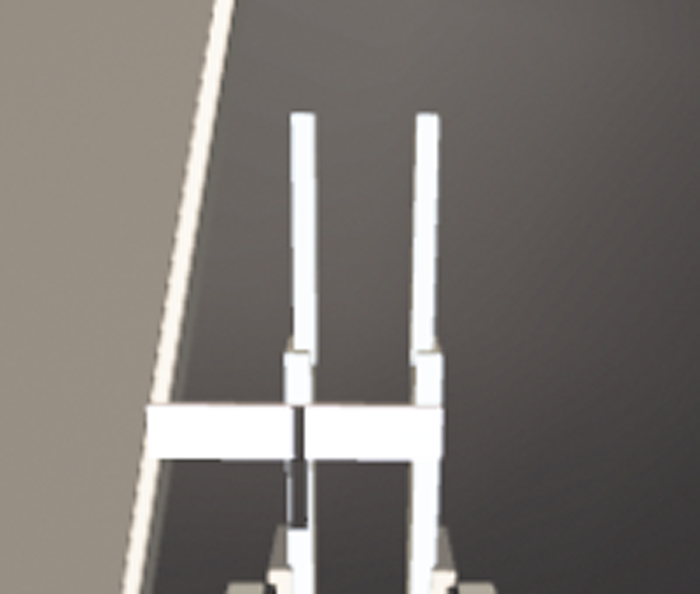

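View pics/l2.png

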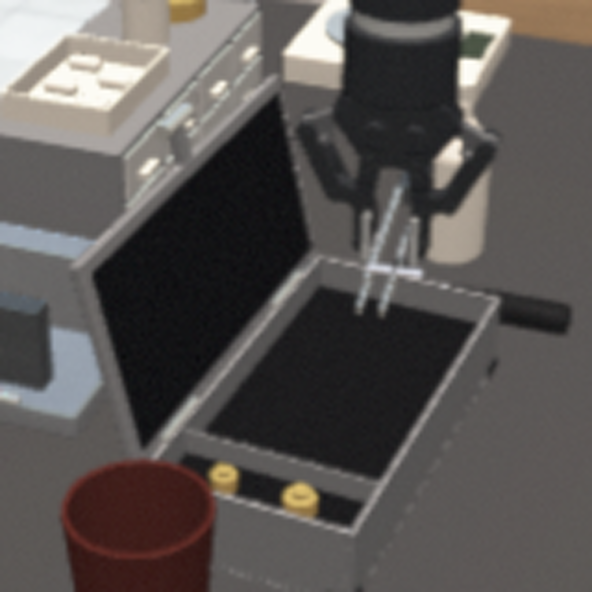

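The pointer (297) lines up with the line (299). Nothing moved over the two-second hold, and the lid is still open on its stop.

```bash
python3 -c "
from rig import ctrl; print(ctrl.finish_job())"
```

```text
the job is handed in; nothing more can be done
None
```

The job is handed in, with the tweezers held at the mark above the open case. No verdict was reported.

**What I did:** I pinched the lid bar by its ends and followed its arc to about 1.76 rad. Then I let go, and the lid settled open on its stop. I gripped the tweezers on their finger grips, squeezed in small steps and lifted them clear. The last squeeze to the mark came during the lift, followed by a hold of a little over 2 s.

**Last checks, at about 18.6 s:**
- **Gap:** in the wrist picture the pointer is in line with the mark, within about 1 pixel. The opening reads 23.6–24.0 mm. A rough image measurement just before the hold put the tip gap at about 12 mm.
- **Height and clearance:** the grips are about 158 mm above the bench, worked out from the tool height rather than measured. The tweezers look level and clear of everything.
- **Steadiness:** the arm and tweezers did not visibly move during the hold.
- **Scene:** the lid is still open, and the weights and socket look unmoved. I judged the driver and cleaner only from what shows of them in the last side picture.

**Disagreements:**
- **Tweezers height:** triangulation put their top at 58–66 mm, against 56 mm from the text. I went by the text and checked on the way down.
- **Tweezers position:** two wrist views differed by about 5 mm. I used the nearer one.
- **Opening reading:** it showed 34 mm on the 36 mm bar, so I set the gap mainly by the pointer.

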